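Raise the folding copy stand

ROBOT

A 6-joint arm with a two-finger parallel gripper is mounted at the origin on the work surface. World frame = base frame: x ahead of the robot, y to its left, z up, the work surface at z = 0. Lengths are in m, angles in rad, forces in N, time in s.
With the tool pointing down it reaches from about 0.4 to 0.925 m from the base axis. Payload 3.4 kg.
Tool frame: the origin (TCP) lies on the front face of the gripper's body, between the roots of the fingers; the fingertips stand 73 mm ahead of it and the grasp point (between the pads) lies 54 mm ahead of it; x points along the fingers, y is the direction in which the jaws open and shut, and the axes are right-handed (so a half turn about x gives the same grasp; the last joint's range is limited). The gripper opens to 85 mm and grips with 20 to 120 N. Pads are 22 mm wide; open, the fingers measure 114 mm over their backs; the gripper's body (76 mm by 85 mm) begins 54 mm behind the grasp point. The pads swing forward as they close: fully open they stand 13 mm farther back than shut.
Start: joints at [-1.234, 0.307, 1.506, -0, 1.328, -0.073], TCP at [0.23, -0.527, 0.304] pointing down, gripper open.
Joint ranges: [-3.12, 3.12], [-1.05, 2.28], [0.14, 2.33], [-1.42, 4.57], [0.1, 2.73], [-2.68, 2.68]. Speed limits (rad/s): [2.57, 2.57, 3.14, 3.14, 3.14, 3.14].

INTERFACE

Orientations are given as a unit quaternion [x, y, z, w].
In Python, from bench import r, cams gives the robot as it stands. The module is installed in compiled form; this text tells all that it offers.
- The arm moves only by the tool play_rows, never from a script. Its argument "deltas" is text: rows parted by semicolons, each of 7 numbers parted by spaces: the shift along the tool's x, y, z in mm, then the turn, a rotation vector about the tool's x, y, z in degrees, then the gripper command: -1 is fully open, 1 is shut, values between are in proportion. In form: x y z rx ry rz claw; .... A call has 1 to 8 rows; each row is the pose to reach, as a shift and turn from the pose commanded when the call began, along the tool's axes at that moment; what a row does not reach only later rows make up. A row lasts 1/10 s, in which the tool goes at most 50 mm and 8.59 degrees, less where a joint would pass 70% of its speed; a pose out of reach is approached as far as the arm can. A call with a gripper value outside its range is refused whole. The fingers move at their own pace and stop on an object; "grip_force" is the grip in N (left out, the last holds). Time passes only in rows, so rows that repeat a pose let the fingers close. It gives the time, the measured TCP pose, the force and the opening at its end, in the units of the state.
- r.observe(): the state, without advancing time (a new reading comes with each control period).
- cams.read_camera(name): name is "side" or "top"; returns a dict with "image" (384x512x3 uint8, blue, green, red), "range_z" (384x512 float32, m along the optical axis (not along the pixel's ray), 0 where there is no reading), "fx", "fy", "cx", "cy" (pixels), "k1" (the pictures are not rectified: a ray, as slopes to the right and down, at radius r is drawn at 1 + k1 r^2 times it, then the intrinsics apply), "R" (3x3) and "t" (3): a world point X has camera coordinates R X + t. Camera axes: x right, y down, z forward; pixel columns grow to the right and rows downward; lengths in m; the calibration is good to about 2 mm. A picture is of the moment at which its call begins.
- r.hand_in(): hands the job in, once; it reports no verdict.
Trained networks look in a picture, given as the dict that the camera call returned (one of the last four; its "shot" number tells which), for a name from the list of things; names that differ only in an ending like _2 or _b are one class to them, and where a whole thing is asked for, a point or a joint stands for the part that bears it (a point fixed in the world has none). Each returns a list of dicts, best first, with "confidence" (0 to 1); they miss things now and then, are a little off and sometimes report something else, mostly with a low value. They report only what shows in the picture. A call takes as long as a camera call. They do not tell look-alikes from the thing itself.
- cams.find_in(picture, query): "bbox" ([left, top, right, bottom] in pixels, round what is visible of it).
- cams.place_of(picture, query): "centre" ([column, row] in pixels: a listed point, or the origin of a listed thing).
The state is a dict: "clock": time; "joint_pos": joint angles; "qd": joint speeds; "joint_efforts": joint torques, N m; "tool_pos": TCP position; "eef_rot": TCP orientation; "wrist_force": force on the tool from outside, world axes, zero at the start; "moment": the same for the moment, N m; "width": finger opening in m.
Only numpy, scipy, OpenCV 4.12 (cv2) and the standard library are available. Lean on these libraries where they do the work, as an engineer would, in place of code of your own. Each camera call takes 0.05 s, during which the arm holds its last target.

TASK

Raise the folding copy stand for the clerk across the desk. Feel along its front edge, under the overhanging blue panel, for the hidden notch and press the orange catch down in it so that the panel pops up a little; then lift the panel by its front edge until the stand snaps fully open and stays up by itself. Leave everything else on the desk where it stands.

Things in the scene. Friction and masses are not known exactly. Their poses are not given: they have to be found in the camera images.
- stand: Copy stand, fixed: grey base 310 mm wide (its y), x from -118 (front, facing the robot) to +65 mm, z up, origin on the desk. From x = -75 mm back it is a solid box 82 mm high; in front of that a ledge, 32 mm high, runs the full width under the folded blue panel, with 52 mm free height to the panel. The ledge is reached from the front, tool tilted 35 to 50 deg, fingers pointing down and to +x
- ledge (a point): Middle of the ledge's front top edge: x = -118, y = 0, z = 32 mm in the stand's frame, same axes; plumb below the folded panel's front edge. One notch 56 mm wide along y is cut down through the whole ledge, open to the front, hidden from above by the panel; its centre lies anywhere from y = -42 to +42 mm. In it is the orange catch pedal, x = -115 to -75 mm, 50 mm wide, top 18 mm above the desk
- catch (a joint): Angle of the orange pedal, rad: 0 up, 0.16 down at its stop. It hinges along y at stand x = -55, z = 15 mm, so its front goes down 8 mm. A spring returns it: pressed 15 mm behind the panel's edge it takes 2 N at first, 8 N at the stop. The panel is let go at about 0.1 rad; before that it is locked shut
- panel (a joint): Angle of the panel, rad: 0 folded flat and locked, about 0.22 popped up by a spring once the catch lets go, 1.15 fully open at its stop. Let go between 0.22 and 0.55 it falls back to 0.22; beyond about 0.75 an over-centre spring snaps it on to 1.15 and holds it. Lifting the front edge takes 1 to 5 N
- panel_hinge (a point): Middle of the panel's hinge axis, at x = +50, y = 0, z = 89 mm in the stand's frame, axes as the stand's; the axis runs along y. The panel's front edge rises and goes back towards stand +x as it opens
- panel_edge (a point): Middle of the panel's free front edge, at half its thickness, 168 mm from the hinge axis. Panel: blue, cork face, 163 mm deep, 270 mm wide, 10 mm thick; folded, its edge is at x = -118, z = 89 mm in the stand's frame and overhangs the solid base by 43 mm. The point's axes turn with the panel
- flask: Cream flask standing on the desk beside the stand's +y side, 72 mm across, 180 mm tall with its carrying loop; origin at the middle of its foot. Bystander
- pen_pot: White box of pens beside the stand's +y side, 80 x 100 mm, 170 mm tall with pens; origin under its middle. Bystander
- calculator: Black desk calculator, 150 x 105 x 22 mm, beside the stand's -y side; origin under its middle. Bystander
- tape_dispenser: Grey tape dispenser, 140 x 55 mm, 85 mm tall, beside the stand's -y side; origin under its middle. Bystander
- stapler: Red and black stapler, 150 mm long, 52 mm tall, in front of the flask at the stand's +y side; origin under its middle. Bystander
Things that resemble listed ones, but are neither listed nor needed, are in the scene too. What is shaped like the part that bears catch but green or red is not meant.

How it is judged:
By the outcome, as a careful person would: the job done as asked, in the order asked, and still so for the second after the job is handed in, with the robot touching nothing.
It also fails if it takes over 50 s, if anything falls off the work surface, if the arm or the gripper's body presses on something with over 40 N, if the wrist force passes 120 N, or if a joint passes its speed limit or range.

## Working session

There is one attempt and no reset: what is moved stays moved. The work goes in short steps, Python scripts to look and compute and a tool call to move; the robot and the scene stay as the last step left them, time stands still between calls to the robot, and variables do not carry over. Pictures are saved under pics/ and viewed, and the job is handed in when it is done.

Besides the shell and the picture viewer there is one more tool, called after "Emit:" by a JSON object that holds its "method" and its "body", one argument or row to a line. play_rows: Moves the arm, as the interface text tells. Its arguments: {"type":"object","properties":{"deltas":{"type":"string"},"grip_force":{"type":"number"}},"required":["deltas"]}

```bash
mkdir -p pics; cat > h.py <<'E'
import numpy as np, cv2
from scipy.spatial.transform import Rotation as Rn
from bench import r, cams
def ray(p,u,v):
    xd=(u-p["cx"])/p["fx"]; yd=(v-p["cy"])/p["fy"]
    x,y=xd,yd
    for _ in range(20):
        s=1+p["k1"]*(x*x+y*y); x,y=xd/s,yd/s
    return np.array([x,y,1.0]) if np.isscalar(x) else np.stack([x,y,np.ones_like(x)],-1)
def cloud(p):
    v,u=np.mgrid[0:384,0:512].astype(float)
    d=ray(p,u,v)*p["range_z"][...,None]
    return (d-np.array(p["t"]))@np.array(p["R"])
def at_z(p,u,v,z):
    R=np.array(p["R"]);t=np.array(p["t"]);d=R.T@ray(p,float(u),float(v));c=-R.T@t
    return c+d*(z-c[2])/d[2]
def proj(p,X):
    c=np.array(p["R"])@X+np.array(p["t"]);x,y=c[0]/c[2],c[1]/c[2];s=1+p["k1"]*(x*x+y*y)
    return p["cx"]+p["fx"]*x*s,p["cy"]+p["fy"]*y*s
E
python3 - <<'E'
from h import *
s=r.observe();print({k:np.round(v,3) for k,v in s.items()})
for n in("side","top"):
    p=cams.read_camera(n);cv2.imwrite(f"pics/{n}0.png",p["image"])
    C=-np.array(p["R"]).T@p["t"];print(n,C)
    X=cloud(p)
    for q in("stand","ledge","panel","catch","panel_edge","panel_hinge","flask","pen_pot","calculator","tape_dispenser","stapler"):
        b=cams.find_in(p,q);c=cams.place_of(p,q)
        print(q,[(np.round(i["bbox"]),round(i["confidence"],2)) for i in b][:3],[(np.round(i["centre"]),round(i["confidence"],2)) for i in c][:3])
E
```

```text
{'clock': np.float64(0.0), 'joint_pos': array([-1.233,  0.308,  1.508,  0.   ,  1.328, -0.074]), 'qd': array([ 0.   , -0.   ,  0.   , -0.   ,  0.001, -0.001]), 'joint_efforts': array([ 0.0000e+00, -4.5755e+01, -2.5192e+01, -0.0000e+00,  1.4000e-02,
        0.0000e+00]), 'tool_pos': array([ 0.229, -0.527,  0.303]), 'eef_rot': array([-0.692, -0.145,  0.692, -0.144]), 'wrist_force': array([ 0.221, -0.487,  0.279]), 'moment': array([-0.008,  0.007,  0.038]), 'width': np.float64(0.086)}
side [0.16206941 0.88485313 0.67456231]
stand [(array([159., 149., 273., 232.]), 0.67)] [(array([213., 199.]), 0.7)]
ledge [(array([158., 148., 275., 234.]), 0.83)] [(array([247., 202.]), 0.87)]Traceback (most recent call last):
  File "<stdin>", line 8, in <module>
ValueError: it knows: calculator, flask, ledge, panel_edge, panel_hinge, pen_pot, stand, stapler, tape_dispenser
```

```bash

python3 - <<'E'
from h import *
for n in("side","top"):
    p=cams.read_camera(n);cv2.imwrite(f"pics/{n}1.png",p["image"])
    np.savez(f"{n}1.npz",**{k:v for k,v in p.items()})
    C=-np.array(p["R"]).T@p["t"];print(n,C)
    X=cloud(p)
    for q in("stand","ledge","panel_edge","panel_hinge","flask","pen_pot","calculator","tape_dispenser","stapler"):
        b=cams.find_in(p,q);c=cams.place_of(p,q)
        print(q,[(np.round(i["bbox"]),round(i["confidence"],2)) for i in b][:3],[(np.round(i["centre"]),round(i["confidence"],2)) for i in c][:3])
E
```

```text
side [0.16206941 0.88485313 0.67456231]
stand [(array([160., 148., 272., 236.]), 0.91)] [(array([212., 198.]), 0.65)]
ledge [(array([160., 150., 272., 236.]), 0.69)] [(array([246., 202.]), 0.92)]
panel_edge [(array([170., 155., 266., 207.]), 0.73)] [(array([246., 184.]), 0.58)]
panel_hinge [(array([158., 152., 271., 234.]), 0.61)] [(array([198., 170.]), 0.67), (array([259., 173.]), 0.45)]
flask [(array([169., 151., 266., 206.]), 0.69), (array([186., 193., 220., 266.]), 0.6)] [(array([203., 254.]), 0.93)]
pen_pot [(array([142., 196., 190., 259.]), 0.9)] [(array([168., 246.]), 0.84)]
calculator [(array([251., 162., 288., 184.]), 0.55)] [(array([260., 174.]), 0.85)]
tape_dispenser [(array([283., 160., 330., 196.]), 0.87)] []
stapler [(array([206., 245., 261., 303.]), 0.7)] [(array([233., 282.]), 0.73)]
top [ 0.31431133 -0.0900018   1.17223557]
stand [(array([207.,  95., 333., 181.]), 0.98)] [(array([270., 135.]), 0.92), (array([179., 169.]), 0.39)]
ledge [(array([205.,  96., 328., 184.]), 0.73)] []
panel_edge [(array([209., 102., 324., 176.]), 0.8)] [(array([261., 168.]), 0.89), (array([179., 169.]), 0.49), (array([268., 132.]), 0.33)]
panel_hinge [(array([203.,  97., 332., 182.]), 0.93)] [(array([267., 104.]), 0.75), (array([177., 170.]), 0.64)]
flask [(array([154., 145., 191., 186.]), 0.76)] [(array([180., 174.]), 0.72)]
pen_pot [(array([156., 108., 202., 152.]), 0.77)] [(array([184., 136.]), 0.78)]
calculator [(array([329., 127., 370., 184.]), 0.74)] [(array([349., 152.]), 0.66)]
tape_dispenser [(array([331., 188., 362., 237.]), 0.68)] [(array([345., 215.]), 0.62)]
stapler [(array([157., 147., 192., 187.]), 0.72), (array([134., 196., 191., 222.]), 0.58), (array([329., 125., 371., 184.]), 0.27)] [(array([162., 208.]), 0.66)]
```

```bash
ls . pics
```

```text
.:
h.py
pics
side1.npz
top1.npz

pics:
side0.png
side1.png
top1.png
```

View pics/side1.png

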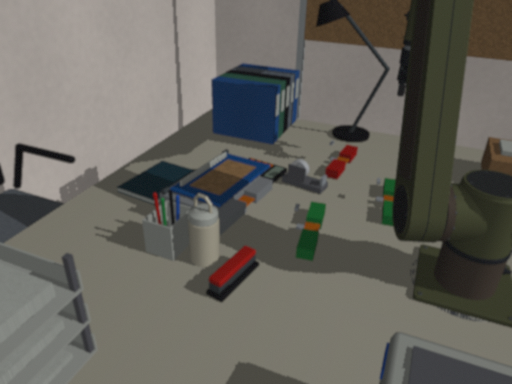

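View pics/top1.png

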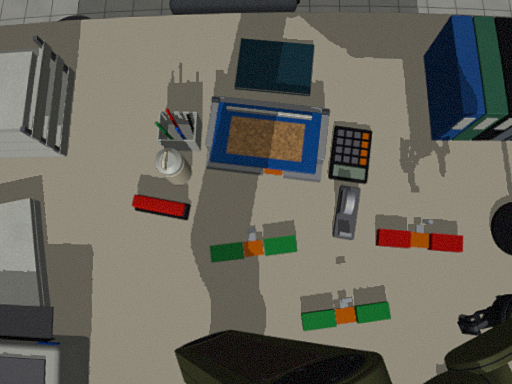

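```bash

python3 - <<'E'
from h import *
im=cv2.imread("pics/side1.png");cv2.imwrite("pics/sidec.png",cv2.resize(im[130:260,130:340],None,fx=3.7,fy=3.7,interpolation=cv2.INTER_CUBIC))
p=dict(np.load("top1.npz"));X=cloud(p)
hsv=cv2.cvtColor(p["image"],cv2.COLOR_BGR2HSV)
# top surfaces 0.075..0.1 high within the bbox
roi=np.zeros((384,512),bool);roi[90:190,200:335]=1
m=roi&(X[...,2]>0.06)&(X[...,2]<0.12)&(p["range_z"]>0)
print(m.sum(),np.percentile(X[m],[1,50,99],axis=0))
blue=roi&(hsv[...,0]>95)&(hsv[...,0]<130)&(hsv[...,1]>90)
for nm,mm in(("all",m),("blue",m&blue),("hi",m&(X[...,2]>.089))):
    pts=X[mm][:,:2].astype(np.float32)*1000
    print(nm,mm.sum(),cv2.minAreaRect(pts),np.percentile(X[mm][:,2],[5,50,95]))
    print(cv2.boxPoints(cv2.minAreaRect(pts)))
E
```

```text
7796 [[ 0.56371092 -0.23123256  0.07728948]
 [ 0.65845228 -0.07955399  0.09393256]
 [ 0.75995376  0.06997607  0.11014403]]
all 7796 ((662.2903442382812, -77.3388671875), (311.1025695800781, 185.94082641601562), 82.64027404785156) [0.07993637 0.09393256 0.09967171]
[[ 550.16     -219.69925 ]
 [ 734.5689   -243.518   ]
 [ 774.4207     65.021515]
 [ 590.0118     88.84027 ]]
blue 3116 ((655.4598999023438, -76.3861083984375), (270.6614074707031, 170.12582397460938), 82.5982894897461) [0.09045109 0.09394892 0.09752527]
[[ 553.67175  -199.63089 ]
 [ 722.38     -221.5474  ]
 [ 757.24805    46.858673]
 [ 588.5398     68.77518 ]]
hi 6495 ((657.0923461914062, -78.42048645019531), (307.0703125, 177.16334533691406), 83.03944396972656) [0.09104708 0.09448475 0.10173299]
[[ 550.5572  -220.0892 ]
 [ 726.41486 -241.55893]
 [ 763.6275    63.24823]
 [ 587.76984   84.71796]]
```

```bash

python3 - <<'E'
from h import *
p=dict(np.load("top1.npz"));X=cloud(p)
im=p["image"];cv2.imwrite("pics/topc.png",cv2.resize(im[90:190,200:340],None,fx=5.5,fy=5.5,interpolation=cv2.INTER_CUBIC))
hsv=cv2.cvtColor(im,cv2.COLOR_BGR2HSV)
o=np.array([.6886,-.0807]);a=np.radians(-7.4);ex=np.array([np.cos(a),np.sin(a)]);ey=np.array([-ex[1],ex[0]])
for n in("top","side"):
    p=dict(np.load(n+"1.npz"));X=cloud(p);hsv=cv2.cvtColor(p["image"],cv2.COLOR_BGR2HSV)
    m=(hsv[...,0]<20)&(hsv[...,1]>150)&(hsv[...,2]>90)
    k,lab,st,ce=cv2.connectedComponentsWithStats(m.astype(np.uint8))
    for i in range(1,k):
        if st[i,4]>8:
            q=X[lab==i];d=q[:,:2]-o
            print(n,ce[i],st[i],"stand xy",np.round(np.percentile(np.c_[d@ex,d@ey,q[:,2]],[5,50,95],axis=0),3).tolist())
E
```

```text
top [168.93103448 114.20689655] [166 109   8  12  29] stand xy [[-0.021, 0.245, 0.096], [-0.018, 0.247, 0.131], [-0.013, 0.25, 0.155]]
top [365.28947368 135.76315789] [362 133   7   7  38] stand xy [[0.014, -0.273, 0.018], [0.02, -0.265, 0.021], [0.029, -0.259, 0.025]]
top [364.28205128 144.30769231] [361 141   7   7  39] stand xy [[-0.01, -0.273, 0.018], [-0.003, -0.264, 0.02], [0.005, -0.257, 0.024]]
top [363.47222222 152.66666667] [361 150   6   7  36] stand xy [[-0.034, -0.272, 0.015], [-0.027, -0.265, 0.02], [-0.019, -0.258, 0.024]]
top [362.52777778 161.33333333] [360 158   6   7  36] stand xy [[-0.058, -0.271, 0.017], [-0.051, -0.264, 0.02], [-0.044, -0.257, 0.024]]
top [272.48101266 171.4556962 ] [264 168  18   7  79] stand xy [[-0.114, -0.049, 0.013], [-0.109, -0.026, 0.017], [-0.103, -0.006, 0.021]]
top [158.38590604 205.19127517] [132 195  53  21 596] stand xy [[-0.255, 0.197, 0.044], [-0.241, 0.256, 0.051], [-0.226, 0.319, 0.054]]
top [403.78099174 238.45592287] [379 229  50  19 726] stand xy [[-0.265, -0.451, 0.015], [-0.245, -0.388, 0.029], [-0.226, -0.328, 0.034]]
top 
[... 536 characters left out ...]
.324, 0.031]]
side [156.25396825 203.93650794] [153 193   7  27  63] stand xy [[-0.021, 0.249, 0.087], [-0.019, 0.253, 0.127], [-0.015, 0.256, 0.152]]
side [246.63380282 199.08450704] [240 196  14   9  71] stand xy [[-0.114, -0.048, 0.014], [-0.1, -0.035, 0.016], [-0.08, -0.02, 0.018]]
side [388.24324324 197.7027027 ] [384 196   9   5  37] stand xy [[-0.462, -0.278, 0.013], [-0.451, -0.266, 0.015], [-0.44, -0.256, 0.018]]
side [311.56382979 225.88297872] [305 222  15   8  94] stand xy [[-0.332, -0.024, 0.014], [-0.315, -0.009, 0.016], [-0.298, 0.006, 0.019]]
side [232.21965318 265.5765896 ] [209 246  47  41 692] stand xy [[-0.258, 0.204, 0.043], [-0.245, 0.271, 0.05], [-0.227, 0.328, 0.052]]
```

View pics/topc.png

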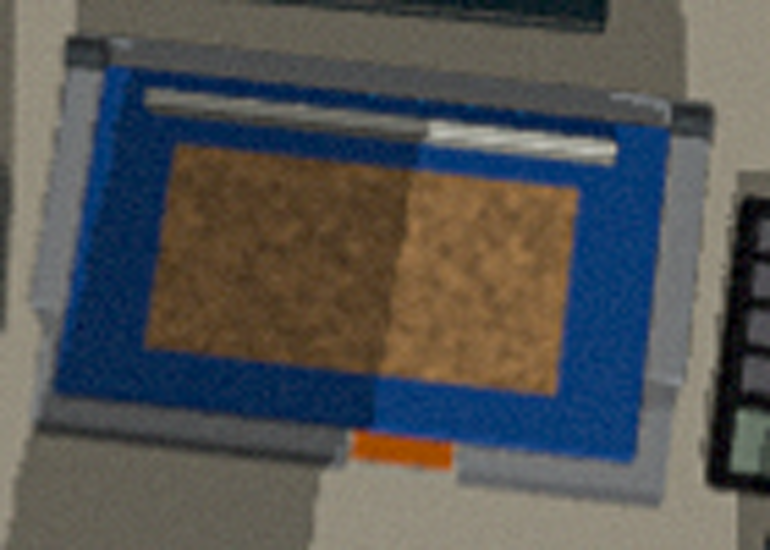

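View pics/sidec.png

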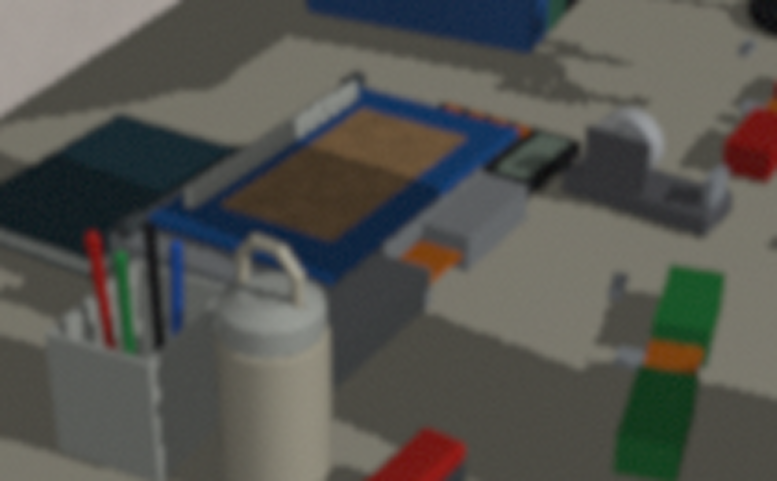

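The real catch is the orange patch at top (272,171) / side (247,199), under the blue panel, centred at stand y ≈ -27 mm. The look-alikes are orange pieces on a green block at top (253,248), on another green block at (345,315), and on a red block at (420,240). All three lie free on the desk, and the close crop confirms the choice. Next I plan the approach pose.

```bash
cat >> h.py <<'E'
O=np.array([.6886,-.0807]);A=np.radians(-7.4);EX=np.array([np.cos(A),np.sin(A),0]);EY=np.array([-EX[1],EX[0],0]);EZ=np.array([0,0,1.])
def W(x,y,z): return np.array([O[0],O[1],0])+(EX*x+EY*y+EZ*z)/1000
def S(X): d=np.array(X)-np.array([O[0],O[1],0]); return np.array([d@EX,d@EY,d[2]])*1000
TIP=73.
def goal(tip,tilt,sgn):
    t=np.radians(tilt);x=np.sin(t)*EX-np.cos(t)*EZ;y=sgn*EY;R=np.c_[x,y,np.cross(x,y)]
    return W(*tip)-x*TIP/1000,R
def delta(tip,tilt,s=None):
    s=s or r.observe();R0=Rn.from_quat(s["eef_rot"]).as_matrix();P0=np.array(s["tool_pos"])
    best=None
    for sg in(1,-1):
        P,R=goal(tip,tilt,sg);rv=np.degrees(Rn.from_matrix(R0.T@R).as_rotvec())
        if best is None or np.linalg.norm(rv)<np.linalg.norm(best[1]): best=(R0.T@(P-P0)*1000,rv,P)
    return best
def show():
    s=r.observe();R0=Rn.from_quat(s["eef_rot"]).as_matrix();P=np.array(s["tool_pos"])
    print("t",s["clock"],"tip(stand)",np.round(S(P+R0[:,0]*TIP/1000),1),"tilt",np.degrees(np.arccos(-R0[2,0])).round(1),"yst",np.round([R0[:,1]@EX,R0[:,1]@EY,R0[2,1]],3),
     "F",np.round([s["wrist_force"]@EX,s["wrist_force"]@EY,s["wrist_force"][2]],2),"q",np.round(s["joint_pos"],3),"w",s["width"])
E
python3 - <<'E'
from h import *
show()
for tip,t in(((-220,-27,150),45),((-170,-27,62),45)):
    d=delta(tip,t);print([np.round(v,3) for v in d])
R0=Rn.from_quat(r.observe()["eef_rot"]).as_matrix();print(R0)
E
```

```text
t 2.2 tip(stand) [-397.7 -501.9  230.9] tilt 0.0 yst [ 0.514 -0.858 -0.   ] F [ 0.07 -0.18 -0.  ] q [-1.233  0.307  1.506 -0.     1.328 -0.073] w 0.0854928417597615
[array([ 102.289, -342.517, -352.252]), array([29.313, 43.881, 12.144]), array([ 0.416, -0.072,  0.202])]
[array([ 190.287, -316.81 , -395.141]), array([29.313, 43.881, 12.144]), array([ 0.465, -0.079,  0.114])]
[[-3.86778543e-05  3.99322639e-01 -9.16810465e-01]
 [ 2.69863453e-05 -9.16810465e-01 -3.99322640e-01]
 [-9.99999999e-01 -4.01863067e-05  2.46840029e-05]]
```

Emit:
{"method": "play_rows", "body": {
  "deltas": "5 -15 -15 2 3 1 1; 12 -43 -44 4 6 1.5 1; 18 -65 -66 6 8.5 2.3 1; 25 -86 -88 7.5 11 3 1; 32 -107 -110 9 13.5 3.8 1; 38 -128 -132 11 16.5 4.5 1; 45 -150 -154 13 19 5.3 1; 51 -171 -176 14.7 22 6 1",
  "grip_force": 60
}}

```text
clock: 3.0
tool_pos: [0.3229, -0.299, 0.2529]
eef_rot: [0.831, 0.043, -0.551, 0.06]
wrist_force: [0.7, 0.7, 0.5]
width: -0.0003
```

```bash

python3 - <<'E'
from h import *
show()
for tip,t in(((-220,-27,150),45),((-170,-27,62),45)):
    d=delta(tip,t);print([np.round(v,3) for v in d])
E
```

```text
t 3.0 tip(stand) [-306.4 -259.6  185.7] tilt 22.9 yst [ 0.264 -0.963  0.053] F [0.62 0.79 0.48] q [-1.084  0.095  2.016  0.459  0.895  0.072] w -0.00030605747354466755
[array([  84.436, -213.937,  -98.312]), array([14.517, 21.79 ,  6.071]), array([ 0.416, -0.072,  0.202])]
[array([ 184.753, -205.386, -108.675]), array([14.517, 21.79 ,  6.071]), array([ 0.465, -0.079,  0.114])]
```

Emit:
{"method": "play_rows", "body": {
  "deltas": "10 -27 -12 2 3 1 1; 21 -54 -25 4 6 2 1; 32 -80 -37 6 8 2.3 1; 42 -107 -49 7.3 11 3 1; 53 -134 -61 9 13.6 3.8 1; 63 -160 -74 11 16.4 4.6 1; 74 -187 -86 12.7 19 5.3 1; 84 -214 -98 14.5 21.8 6.1 1"
}}

```text
clock: 3.8
tool_pos: [0.4466, -0.082, 0.2362]
eef_rot: [0.914, -0.058, -0.401, -0.026]
wrist_force: [3.5, -1.4, 0.9]
width: -0.0001
```

```bash

python3 - <<'E'
from h import *
show()
for tip,t in(((-220,-27,150),45),((-150,-27,58),45),((-103,-27,45),45)):
    d=delta(tip,t);print([np.round(v,3) for v in d])
for n in("side","top"):
    p=cams.read_camera(n);cv2.imwrite(f"pics/{n}2.png",p["image"])
    s=r.observe();R0=Rn.from_quat(s["eef_rot"]).as_matrix()
    print(n,[np.round(proj(p,np.array(s["tool_pos"])+R0[:,0]*L)) for L in(0,.073,.086)])
E
```

```text
t 3.8 tip(stand) [-190.5  -32.3  182.5] tilt 42.6 yst [ 0.003 -1.    -0.   ] F [ 3.64 -0.93  0.86] q [-0.394  0.074  2.325  1.474  0.181 -0.1  ] w -0.0001195377447477092
[array([ 4.012, -5.509, 46.792]), array([0.098, 2.436, 0.121]), array([ 0.416, -0.072,  0.202])]
[array([119.121,  -5.29 ,  57.465]), array([0.098, 2.436, 0.121]), array([ 0.485, -0.082,  0.11 ])]
[array([160.487,  -5.159,  31.642]), array([0.098, 2.436, 0.121]), array([ 0.532, -0.088,  0.097])]
side [array([294., 142.]), array([275., 156.]), array([272., 159.])]
top [array([265., 209.]), array([268., 191.]), array([268., 188.])]
```

```bash
cat >> h.py <<'E'
from scipy.optimize import least_squares
def Ry(a): return Rn.from_euler('y',a).as_matrix()
def Rz(a): return Rn.from_euler('z',a).as_matrix()
def FK(q,k):
    h,a,L2,L3,e,d=k
    M=Rz(q[0]);p=np.array([0,0,h])+M@[a,0,0]
    M=M@Ry(q[1]);p=p+M@[0,0,L2]
    M=M@Ry(q[2]);p=p+M@[e,0,L3]
    M=M@Rz(q[3])@Ry(q[4]);p=p+M@[0,0,d]
    M=M@Rz(q[5])
    return p,M
E
python3 - <<'E'
from h import *
D=[([-1.233,.307,1.506,0,1.328,-.073],[.23,-.527,.304]),([-1.084,.095,2.016,.459,.895,.072],[.3229,-.299,.2529]),([-.394,.074,2.325,1.474,.181,-.1],[.4466,-.082,.2362])]
s=r.observe();print(np.round(Rn.from_quat(s["eef_rot"]).as_matrix(),3))
f=lambda k:np.concatenate([FK(q,k)[0]-x for q,x in D])
z=least_squares(f,[.3,0,.4,.4,0,.2]);print(z.x.round(4),(z.fun*1000).round(1));print(FK(D[2][0],z.x)[1].round(3))
np.save("k.npy",z.x)
E
```

```text
[[ 0.671 -0.115 -0.732]
 [-0.075 -0.993  0.087]
 [-0.737 -0.004 -0.676]]
[ 0.6191 -0.0688  0.5249  0.5613  0.2497  0.432 ] [-39.4 -15.5   6.4   1.    6.3 -12.2  -3.8 -18.3   5.8]
[[ 0.126  0.73   0.671]
 [ 0.992 -0.094 -0.085]
 [ 0.001  0.676 -0.736]]
```

View pics/side2.png

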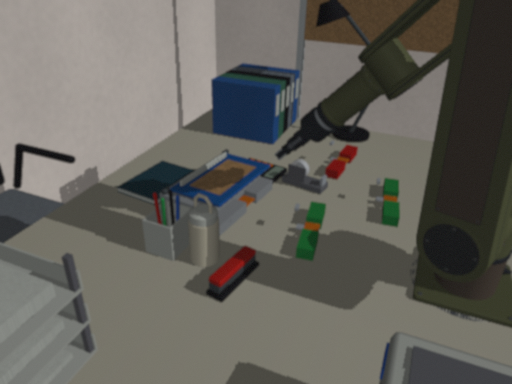

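```bash
sed -i 's/h,a,L2,L3,e,d=k/h,a,L2,L3,e,d,b=k/; s/M@\[a,0,0\]/M@[a,b,0]/' h.py
python3 - <<'E'
from h import *
D=[([-1.233,.307,1.506,0,1.328,-.073],[.23,-.527,.304]),([-1.084,.095,2.016,.459,.895,.072],[.3229,-.299,.2529]),([-.394,.074,2.325,1.474,.181,-.1],[.4466,-.082,.2362])]
f=lambda k:np.concatenate([FK(q,k)[0]-x for q,x in D]+[[1e-3*k[1],1e-3*k[4]]])
z=least_squares(f,[.3,0,.4,.4,0,.2,.04]);print(z.x.round(4),(z.fun*1000).round(1))
k=z.x;np.save("k.npy",k)
lo=[-3.12,-1.05,.14,-1.42,.1,-2.68];hi=[3.12,2.28,2.33,4.57,2.73,2.68]
q0=np.array(r.observe()["joint_pos"])
for tip in((-150,-27,60),(-120,-27,45),(-103,-27,30),(-103,-27,12),(-90,-27,120),(-60,-27,195)):
  for t in(35,40,45,50):
    x=(np.sin(np.radians(t))*EX-np.cos(np.radians(t))*EZ);P,_=goal(tip,t,-1)
    def g(q):
        p,M=FK(q,k);return np.concatenate([(p-P)*10,M[:,2]-x])
    best=min((least_squares(g,np.clip(qs,np.array(lo)+.01,np.array(hi)-.01),bounds=(lo,hi)) for qs in(q0,[-.1,.3,2,0,.6,0],[-.1,.3,2,1,.6,0])),key=lambda z:z.cost)
    print(tip,t,best.x.round(2),np.linalg.norm(best.fun[:3])*100, np.abs(best.fun[3:]).max().round(3))
E
```

```text
[1.926e-01 4.000e-04 6.451e-01 4.162e-01 1.087e-01 2.981e-01 4.240e-02] [ 0.  -0.   0.1 -0.1  0.  -0.1  0.1  0.   0.1  0.   0.1]
(-150, -27, 60) 35 [-0.31  0.4   2.31  2.57  0.2   0.  ] 1.1197497991050503e-07 0.0
(-150, -27, 60) 40 [-0.32  0.41  2.33  2.65  0.25  0.  ] 2.3160344804498925 0.053
(-150, -27, 60) 45 [-0.33  0.42  2.33  2.61  0.25  0.  ] 5.577255555867138 0.123
(-150, -27, 60) 50 [-0.34  0.42  2.33  2.55  0.25  0.  ] 8.76504890368249 0.188
(-120, -27, 45) 35 [-0.3   0.45  2.26  2.63  0.2   0.  ] 2.0270874694134334e-07 0.0
(-120, -27, 45) 40 [-0.31  0.5   2.33  2.83  0.39  0.  ] 0.12676236385885795 0.003
(-120, -27, 45) 45 [-0.32  0.5   2.33  2.81  0.39  0.  ] 3.4988801912977756 0.072
(-120, -27, 45) 50 [-0.32  0.51  2.33  2.78  0.39  0.  ] 6.812623420155736 0.136
(-103, -27, 30) 35 [-0.29  0.5   2.23  2.7   0.21 -0.1 ] 4.0061466876588455e-08 0.0
(-103, -27, 30) 40 [-0.3   0.55  2.31  2.86  0.42  0.  ] 4.97424452905123e-07 0.0
(-103, -27, 30) 45 [-0.31  0.57  2.33  2.88  0.48  0.  ] 2.3796420137183536 0.047
(-103, -27, 30) 50 [-0.32  0.57  2.33  2.85  0.48  0.  ] 5.8039627
[... 307 characters left out ...]
.51  0.  ] 6.46893583852345 0.124
(-90, -27, 120) 35 [-0.28  0.31  2.11  0.65  0.15  0.  ] 1.2379805307613425e-07 0.0
(-90, -27, 120) 40 [-0.3   0.32  2.19  2.08  0.12 -0.1 ] 1.4089574720984267e-07 0.0
(-90, -27, 120) 45 [-0.31  0.36  2.26  2.68  0.28  0.  ] 6.63403390021332e-08 0.0
(-90, -27, 120) 50 [-0.32  0.4   2.33  2.82  0.47  0.  ] 0.36092960196986007 0.008
(-60, -27, 195) 35 [-0.27  0.21  1.96  0.23  0.38  0.  ] 2.7682856190961345e-08 0.0
(-60, -27, 195) 40 [-0.28  0.21  2.03  0.45  0.23  0.  ] 8.149388604757367e-08 0.0
(-60, -27, 195) 45 [-0.29  0.22  2.11  1.28  0.12 -0.1 ] 3.349224403110879e-07 0.0
(-60, -27, 195) 50 [-0.3   0.24  2.18  2.41  0.2   0.  ] 2.5854279164912247e-08 0.0
```

```bash
cat >> h.py <<'E'
LO=np.array([-3.12,-1.05,.14,-1.42,.1,-2.68]);HI=np.array([3.12,2.28,2.33,4.57,2.73,2.68])
def IK(tip,t,q0):
    k=np.load("k.npy");P,R=goal(tip,t,-1)
    def g(q):
        p,M=FK(q,k);return np.concatenate([(p-P)*10,M[:,2]-R[:,0],M[:,0]+R[:,1]])
    z=least_squares(g,np.clip(q0,LO+.005,HI-.005),bounds=(LO,HI));return z.x,np.abs(z.fun).max()
E
python3 - <<'E'
from h import *
q=np.array(r.observe()["joint_pos"])
for tip,t in(((-190,-30,170),38),((-170,-27,130),36),((-155,-27,90),36),((-150,-27,60),35),((-145,-27,45),35),((-140,-27,30),36),((-120,-27,26),38),((-103,-27,24),38),((-103,-27,24),40),((-103,-27,12),40),((-105,-27,8),40),((-115,-27,24),40),((-103,-27,10),38)):
    q,e=IK(tip,t,q);print(tip,t,q.round(2),e.round(4))
E
python3 -c "
import cv2
im=cv2.imread('pics/side2.png');cv2.imwrite('pics/side2c.png',cv2.resize(im[90:220,200:400],None,fx=4,fy=4,interpolation=2))
im=cv2.imread('pics/top2.png');cv2.imwrite('pics/top2c.png',cv2.resize(im[90:240,180:380],None,fx=4,fy=4,interpolation=2))"
```

```text
(-190, -30, 170) 38 [-0.36  0.09  2.27  0.84  0.19  0.55] 0.0
(-170, -27, 130) 36 [-0.33  0.2   2.27  1.18  0.13  0.23] 0.0
(-155, -27, 90) 36 [-0.32  0.32  2.3   2.28  0.15 -0.86] 0.0
(-150, -27, 60) 35 [-0.31  0.4   2.31  2.57  0.2  -1.16] 0.0
(-145, -27, 45) 35 [-0.31  0.44  2.31  2.69  0.24 -1.28] 0.0
(-140, -27, 30) 36 [-0.31  0.5   2.33  2.8   0.32 -1.39] 0.001
(-120, -27, 26) 38 [-0.31  0.53  2.32  2.85  0.38 -1.44] 0.0
(-103, -27, 24) 38 [-0.3   0.54  2.28  2.84  0.35 -1.42] 0.0
(-103, -27, 24) 40 [-0.3   0.56  2.31  2.88  0.44 -1.46] 0.0
(-103, -27, 12) 40 [-0.3   0.6   2.32  2.9   0.48 -1.49] 0.0
(-105, -27, 8) 40 [-0.3   0.61  2.33  2.91  0.5  -1.5 ] 0.0
(-115, -27, 24) 40 [-0.31  0.55  2.33  2.87  0.44 -1.46] 0.0093
(-103, -27, 10) 38 [-0.3   0.58  2.29  2.87  0.4  -1.46] 0.0
```

View pics/side2c.png

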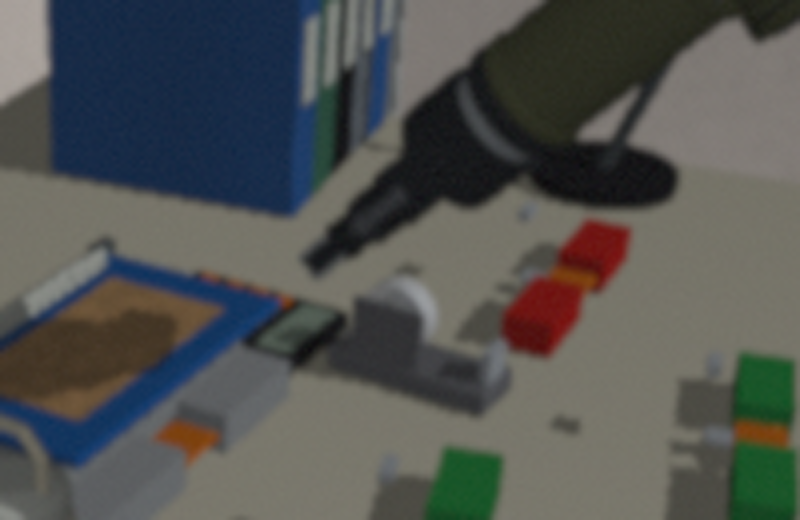

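View pics/top2c.png

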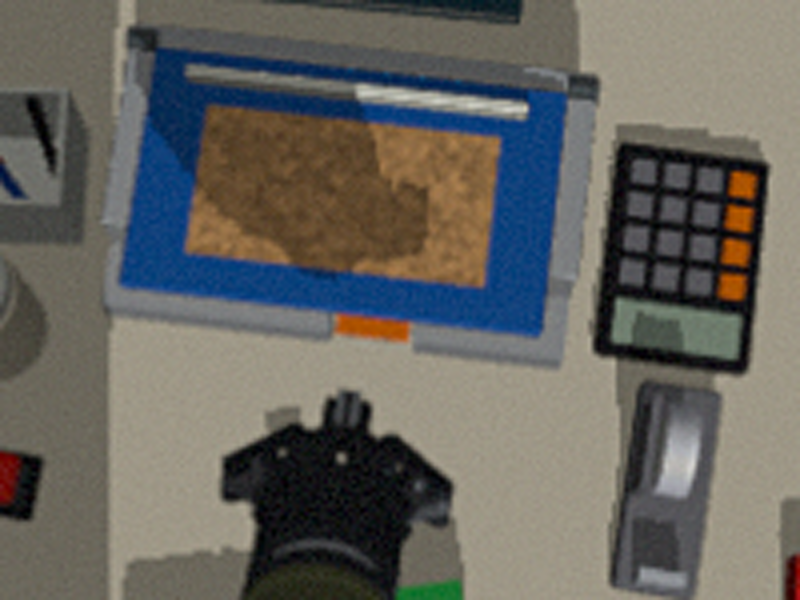

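```bash

python3 - <<'E'
from h import *
s=r.observe();show()
for tip,t in(((-190,-30,170),38),((-170,-27,130),36)):
    d=delta(tip,t,s);print(tip,np.round(d[0],1),np.round(d[1],1))
E
```

```text
t 3.9 tip(stand) [-190.9  -26.3  181.8] tilt 42.5 yst [ 0.014 -1.    -0.004] F [0.15 0.29 0.81] q [-0.385  0.075  2.326  1.475  0.185 -0.101] w -0.00021337296023370535
(-190, -30, 170) [9.5 2.9 1.6] [ 0.5 -4.5  0.7]
(-170, -27, 130) [52.8  0.3 11.3] [ 0.5 -6.5  0.7]
```

Emit:
{"method": "play_rows", "body": {
  "deltas": "5 0 1 0.2 -2 0.3 1; 10 0 2 0.5 -4.5 0.7 1; 20 0 4 0.5 -5 0.7 1; 32 0 7 0.5 -5.7 0.7 1; 43 0 9 0.5 -6.2 0.7 1; 53 0 11 0.5 -6.5 0.7 1; 53 0 11 0.5 -6.5 0.7 1"
}}

```text
clock: 4.6
tool_pos: [0.4728, -0.0864, 0.1878]
eef_rot: [0.888, -0.063, -0.454, -0.031]
wrist_force: [0.1, 0.3, 0.4]
width: -0.0002
```

```bash

python3 - <<'E'
from h import *
s=r.observe();show()
for tip,t in(((-165,-27,110),36),((-155,-27,90),36),((-150,-27,60),35),((-145,-27,45),35),((-138,-27,30),36)):
    d=delta(tip,t,s);print(tip,np.round(d[0],1),np.round(d[1],1))
E
```

```text
t 4.6 tip(stand) [-170.5  -34.1  128.6] tilt 35.8 yst [-0.011 -1.     0.003] F [0.1  0.31 0.38] q [-0.34   0.205  2.271  1.164  0.125  0.245] w -0.00020975937275990046
(-165, -27, 110) [18.3 -6.6  6.7] [-0.4  0.2 -0.5]
(-155, -27, 90) [40.4 -6.7 10.3] [-0.4  0.2 -0.5]
(-150, -27, 60) [67.6 -6.9 22.5] [-0.4 -0.8 -0.5]
(-145, -27, 45) [82.7 -7.  27.2] [-0.4 -0.8 -0.5]
(-138, -27, 30) [99.  -7.1 31.6] [-0.4  0.2 -0.5]
```

Emit:
{"method": "play_rows", "body": {
  "deltas": "10 -4 4 -0.4 0.2 -0.5 1; 18 -6.5 6.5 -0.4 0.2 -0.5 1; 25 -6.5 8 -0.4 0.2 -0.5 1; 33 -6.6 9 -0.4 0.2 -0.5 1; 40 -6.7 10.5 -0.4 0.1 -0.5 1; 54 -6.8 16.5 -0.4 -0.4 -0.5 1; 68 -7 22.5 -0.4 -0.8 -0.5 1; 68 -7 22.5 -0.4 -0.8 -0.5 1"
}}

```text
clock: 5.4
tool_pos: [0.4948, -0.0823, 0.1193]
eef_rot: [0.885, -0.057, -0.461, -0.03]
wrist_force: [0.1, 0.0, 0.4]
width: 0.0001
```

```bash

python3 - <<'E'
from h import *
s=r.observe();show()
for tip,t in(((-145,-27,45),35),((-138,-27,30),36),((-120,-27,27),38),((-103,-27,26),38)):
    d=delta(tip,t,s);print(tip,np.round(d[0],1),np.round(d[1],1))
E
```

```text
t 5.4 tip(stand) [-150.1  -26.5   59.5] tilt 35.0 yst [-0.    -1.    -0.001] F [0.05 0.02 0.44] q [-0.312  0.4    2.307  2.579  0.198 -1.167] w 6.535992951125544e-05
(-145, -27, 45) [14.8  0.5  4.2] [-0.  0.  0.]
(-138, -27, 30) [31.1  0.5  8.3] [-0.  1.  0.]
(-120, -27, 27) [44.   0.5 -2.1] [-0.  3.  0.]
(-103, -27, 26) [ 54.6   0.5 -15.5] [-0.  3.  0.]
```

Emit:
{"method": "play_rows", "body": {
  "deltas": "8 0.5 2 0 0 0 1; 15 0.5 4 0 0 0 1; 23 0.5 6 0 0.5 0 1; 29 0.5 6 0 1 0 1; 34 0.5 2 0 2 0 1; 41 0.5 -4 0 3 0 1; 41 0.5 -4 0 3 0 1"
}}

```text
clock: 6.1
tool_pos: [0.5228, -0.086, 0.0896]
eef_rot: [0.898, -0.057, -0.436, -0.028]
wrist_force: [-0.2, -0.1, -0.4]
width: 0.0
```

```bash

python3 - <<'E'
from h import *
s=r.observe();show()
for tip,t in(((-112,-27,30),39),((-100,-27,29),39),((-100,-27,20),40),((-100,-27,14),40)):
    d=delta(tip,t,s);print(tip,np.round(d[0],1),np.round(d[1],1),IK(tip,t,s["joint_pos"]))
for n in("side","top"):
    p=cams.read_camera(n);cv2.imwrite(f"pics/{n}3.png",cv2.resize(p["image"][110:240,160:360],None,fx=4,fy=4,interpolation=2))
E
```

```text
t 6.1 tip(stand) [-118.5  -26.5   32.2] tilt 38.2 yst [ 0.002 -1.    -0.001] F [-0.17 -0.16 -0.43] q [-0.305  0.517  2.315  2.83   0.366 -1.418] w 1.4143300975562645e-05
(-112, -27, 30) [ 5.8  0.4 -2.8] [0.1 0.8 0.1] (array([-0.3038566 ,  0.53296638,  2.31259798,  2.85122988,  0.39203026,
       -1.43768837]), np.float64(7.984402361493892e-09))
(-100, -27, 29) [ 14.    0.4 -11.6] [0.1 0.8 0.1] (array([-0.29802301,  0.53750861,  2.28582225,  2.84495197,  0.37023695,
       -1.42493513]), np.float64(7.457923167919489e-13))
(-100, -27, 20) [21.1  0.4 -4.7] [0.  1.8 0.1] (array([-0.30040464,  0.57359339,  2.30744277,  2.88332319,  0.44325698,
       -1.46825363]), np.float64(3.211244603562591e-10))
(-100, -27, 14) [25.8  0.4 -1. ] [0.  1.8 0.1] (array([-0.30040464,  0.59065434,  2.31175539,  2.8942888 ,  0.46395164,
       -1.48045223]), np.float64(1.7393397833131985e-10))
```

View pics/side3.png

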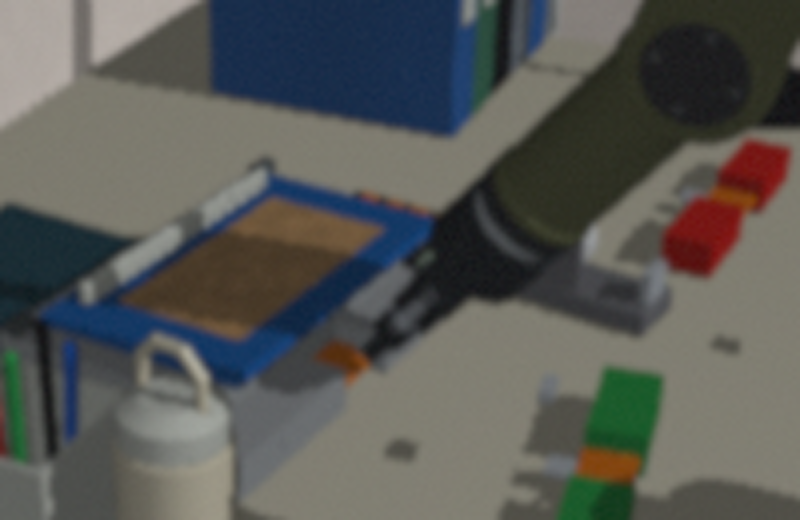

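View pics/top3.png

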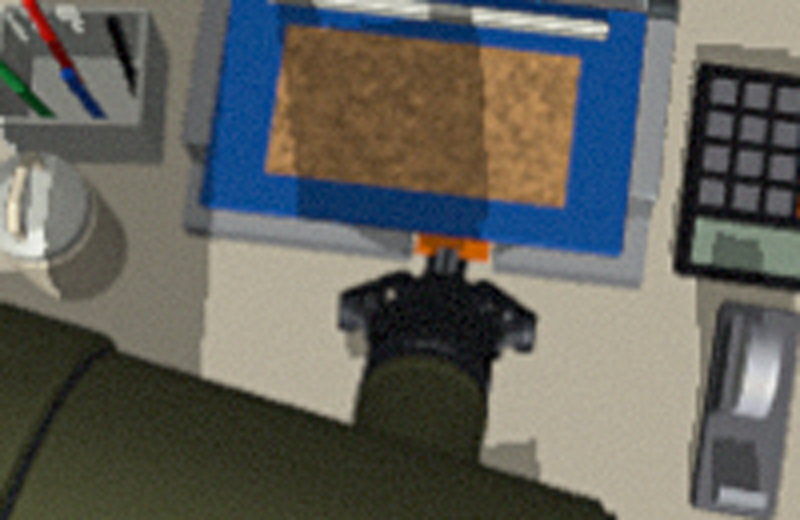

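The pictures show the shut fingertips right at the orange catch, in the notch mouth (side crop ≈ (365,350), top crop ≈ (448,255)). Nothing is touching. Next I move in and press down in steps.

Emit:
{"method": "play_rows", "body": {
  "deltas": "7 0 -6 0 0.4 0 1; 14 0 -11.5 0 0.8 0 1; 16 0 -9.5 0 1 0 1; 18 0 -7.5 0 1.4 0 1; 20 0 -5.7 0 1.8 0 1; 20 0 -5.7 0 1.8 0 1"
}}

```text
clock: 6.8
tool_pos: [0.5383, -0.0877, 0.0766]
eef_rot: [0.904, -0.058, -0.422, -0.027]
wrist_force: [1.2, 0.0, 2.0]
width: 0.0004
```

```bash

python3 - <<'E'
from h import *
s=r.observe();show()
for tip,t in(((-100,-27,18),40),((-100,-27,14),40)):
    d=delta(tip,t,s);print(tip,np.round(d[0],1),np.round(d[1],1))
E
```

```text
t 6.8 tip(stand) [-101.2  -26.3   20.6] tilt 39.9 yst [ 0.001 -1.    -0.   ] F [1.14 0.18 2.01] q [-0.3    0.571  2.31   2.882  0.442 -1.467] w 0.0004411710135175378
(-100, -27, 18) [2.8 0.7 0.8] [0.  0.1 0.1]
(-100, -27, 14) [5.9 0.7 3.4] [0.  0.1 0.1]
```

Emit:
{"method": "play_rows", "body": {
  "deltas": "1.5 0 1.3 0 0 0 1; 3 0 2.6 0 0 0 1; 4.6 0 3.9 0 0 0 1; 4.6 0 3.9 0 0 0 1"
}}

```text
clock: 7.2
tool_pos: [0.5385, -0.0877, 0.0711]
eef_rot: [0.904, -0.058, -0.422, -0.027]
wrist_force: [0.2, 0.1, 5.0]
width: 0.0002
```

```bash

python3 - <<'E'
from h import *
show()
for n in("side","top"):
    p=cams.read_camera(n);cv2.imwrite(f"pics/{n}4.png",cv2.resize(p["image"][90:240,140:340],None,fx=4,fy=4,interpolation=2))
    X=cloud(p);m=np.zeros((384,512),bool);h=cv2.cvtColor(p["image"],cv2.COLOR_BGR2HSV)
    m=(h[...,0]>95)&(h[...,0]<130)&(h[...,1]>90)&(p["range_z"]>0)
    q=(X[m]-np.array([O[0],O[1],0]));s=np.c_[q@EX,q@EY,q[:,2]]*1000;k=(abs(s[:,1])<150)&(s[:,0]>-140)&(s[:,0]<40)
    f=np.polyfit(s[k,0],s[k,2],1);print(n,k.sum(),f,"angle",-np.arctan(f[0]))
E
```

```text
t 7.2 tip(stand) [-101.   -26.2   15.1] tilt 40.0 yst [ 0.002 -1.     0.   ] F [0.17 0.13 4.97] q [-0.299  0.587  2.314  2.892  0.462 -1.479] w 0.00024377791719293055
side 965 [ -0.17469855 100.44157747] angle 0.17295315906690162
top 2715 [ -0.2018831  104.96231693] angle 0.19920557361381652
```

View pics/side4.png

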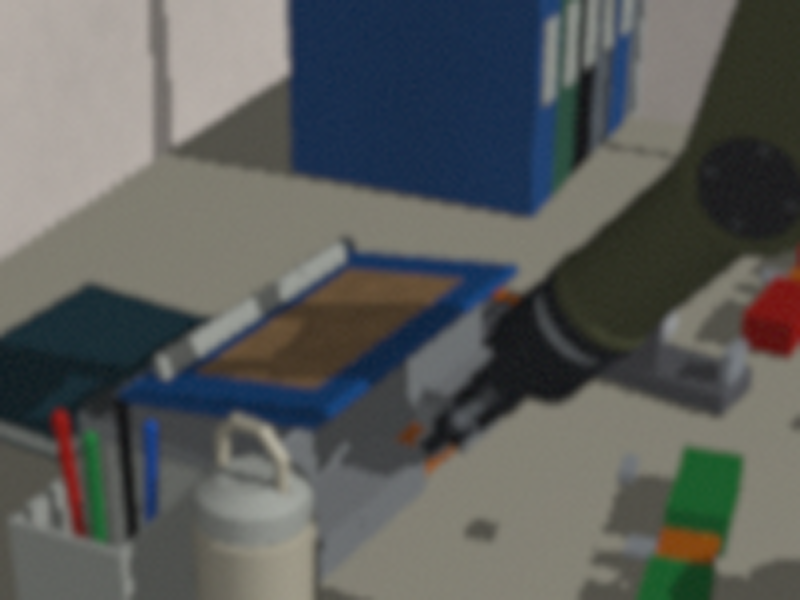

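```bash

python3 - <<'E'
from h import *
s=r.observe();show();k=np.load("k.npy");print(FK(s["joint_pos"],k)[0]-s["tool_pos"])
def run(wps,q):
    for tip,t in wps:
        q2,e=IK(tip,t,q);print(np.round(tip),t,q2.round(2),"e",e.round(4),"dq",np.abs(q2-q).max().round(2));q=q2
def tipat(th,t,al=20):
    t=np.radians(t);E=np.array([50-168*np.cos(th)-5*np.sin(th),89+168*np.sin(th)-5*np.cos(th)])
    T=E-al*np.array([-np.sin(t),np.cos(t)])-11*np.array([np.cos(t),np.sin(t)]);return (T[0],-27,T[1])
for tl in(36,40,44):
    print(tl)
    run([((-101,-27,30),38),((-108,-27,50),38),((-113,-27,70),38)]+[((-116,-27,90),tl)]+[(tipat(th,tl),tl) for th in(.22,.3,.4,.5,.6,.7,.8,.87)],s["joint_pos"])
E
```

```text
t 7.3 tip(stand) [-101.   -26.3   15.3] tilt 40.0 yst [ 0.002 -1.     0.   ] F [-0.24 -0.61  5.98] q [-0.299  0.586  2.314  2.892  0.461 -1.479] w -0.00032912099514125734
[-0.00025027  0.00020656  0.00010285]
36
[-101  -27   30] 38 [-0.3   0.52  2.27  2.82  0.33 -1.4 ] e 0.0 dq 0.13
[-108  -27   50] 38 [-0.3   0.47  2.27  2.75  0.27 -1.32] e 0.0 dq 0.07
[-113  -27   70] 38 [-0.3   0.41  2.26  2.63  0.22 -1.21] e 0.0 dq 0.12
[-116  -27   90] 36 [-0.3   0.35  2.22  2.    0.11 -0.57] e 0.0 dq 0.63
[-112.  -27.   98.] 36 [-0.3   0.33  2.2   1.71  0.1  -0.27] e 0.0006 dq 0.3
[-109.  -27.  111.] 36 [-0.3   0.31  2.18  1.22  0.1   0.22] e 0.0 dq 0.49
[-104.  -27.  127.] 36 [-0.29  0.28  2.15  0.8   0.13  0.65] e 0.0 dq 0.43
[-97. -27. 143.] 36 [-0.29  0.26  2.11  0.56  0.18  0.88] e 0.0 dq 0.24
[-89. -27. 157.] 36 [-0.29  0.24  2.08  0.43  0.22  1.02] e 0.0 dq 0.14
[-79. -27. 171.] 36 [-0.28  0.23  2.04  0.35  0.27  1.11] e 0.0 dq 0.09
[-68. -27. 183.] 36 [-0.28  0.22  2.    0.29  0.31  1.17] e 0.0 dq 0.06
[-59. -27. 192.] 36 [-0.28  0.22  1.98  0.26  0.34  1.2 ] e 0.0 dq 0.03
40
[-101  -27
[... 1040 characters left out ...]
41  2.26  2.63  0.22 -1.21] e 0.0 dq 0.12
[-116  -27   90] 44 [-0.32  0.41  2.33  2.77  0.37 -1.36] e 0.0076 dq 0.16
[-109.  -27.   99.] 44 [-0.32  0.39  2.31  2.75  0.35 -1.34] e 0.0 dq 0.02
[-106.  -27.  112.] 44 [-0.31  0.36  2.29  2.69  0.29 -1.27] e 0.0 dq 0.07
[-101.  -27.  128.] 44 [-0.31  0.32  2.26  2.57  0.23 -1.15] e 0.0 dq 0.12
[-94. -27. 143.] 44 [-0.31  0.29  2.23  2.39  0.18 -0.96] e 0.0 dq 0.18
[-85. -27. 158.] 44 [-0.3   0.26  2.19  2.12  0.14 -0.68] e 0.0 dq 0.28
[-76. -27. 171.] 44 [-0.3   0.24  2.15  1.73  0.12 -0.28] e 0.0 dq 0.4
[-65. -27. 184.] 44 [-0.29  0.23  2.12  1.3   0.12  0.16] e 0.0 dq 0.44
[-56. -27. 192.] 44 [-0.29  0.23  2.09  1.05  0.13  0.41] e 0.0 dq 0.25
```

```bash

python3 - <<'E'
from h import *
s=r.observe()
for tip,t in(((-101,-27,30),39),((-107,-27,50),39),((-113,-27,70),40),((-117,-27,88),41)):
    d=delta(tip,t,s);print(tip,np.round(d[0],1),np.round(d[1],1),IK(tip,t,s["joint_pos"])[1])
E
```

```text
(-101, -27, 30) [-11.2   0.7 -10.7] [ 0.1 -1.   0.1] 1.2490009027033011e-15
(-107, -27, 50) [-30.4   0.7 -19. ] [ 0.1 -1.   0.1] 2.220446049250313e-15
(-113, -27, 70) [-49.6   0.7 -25.9] [0.1 0.  0.1] 1.6653345369377348e-15
(-117, -27, 88) [-66.    0.6 -33.2] [0.1 1.  0.1] 6.354916592954396e-13
```

Emit:
{"method": "play_rows", "body": {
  "deltas": "-5 0 -5 0 -0.5 0 1; -11 0 -10.5 0 -1 0 1; -21 0 -15 0 -1 0 1; -30 0 -19 0 -1 0 1; -40 0 -22.5 0 -0.5 0 1; -50 0 -26 0 0 0 1; -58 0 -29.5 0 0.5 0 1; -66 0 -33 0 1 0 1"
}}

```text
clock: 8.1
tool_pos: [0.5207, -0.0855, 0.1431]
eef_rot: [0.908, -0.058, -0.415, -0.027]
wrist_force: [-0.7, -0.2, -0.4]
width: -0.0
```

```bash
cat >> h.py <<'E'
def ang(tag):
  for n in("side","top"):
    p=cams.read_camera(n);cv2.imwrite(f"pics/{n}{tag}.png",cv2.resize(p["image"][70:240,140:340],None,fx=3.5,fy=3.5,interpolation=2))
    X=cloud(p);h=cv2.cvtColor(p["image"],cv2.COLOR_BGR2HSV)
    m=(h[...,0]>95)&(h[...,0]<130)&(h[...,1]>90)&(p["range_z"]>0)
    q=(X[m]-np.array([O[0],O[1],0]));s=np.c_[q@EX,q@EY,q[:,2]]*1000;k=(abs(s[:,1])<150)&(s[:,0]>-140)&(s[:,0]<40)
    f=np.polyfit(s[k,0],s[k,2],1);print(n,k.sum(),"angle",-np.arctan(f[0]), "edge low x,maxz",np.percentile(s[k,0],1),np.percentile(s[k,2],99))
E
python3 - <<'E'
from h import *
show();ang(5)
s=r.observe()
def tipat(th,t,al=20):
    t=np.radians(t);E=np.array([50-168*np.cos(th)-5*np.sin(th),89+168*np.sin(th)-5*np.cos(th)])
    T=E-al*np.array([-np.sin(t),np.cos(t)])-11*np.array([np.cos(t),np.sin(t)]);return (T[0],-27,T[1])
q=s["joint_pos"]
for th in(.22,.3,.36,.42,.48,.54):
    d=delta(tipat(th,42),42,s);q,e=IK(tipat(th,42),42,q);print(th,np.round(d[0],1),np.round(d[1],1),q.round(2),e)
E
```

```text
t 8.1 tip(stand) [-118.1  -26.3   88. ] tilt 40.9 yst [ 0.001 -1.     0.   ] F [-0.63 -0.29 -0.42] q [-0.311  0.387  2.298  2.689  0.276 -1.272] w -3.4026520741280143e-05
side 907 angle 0.2199022663233012 edge low x,maxz -115.28740969223136 130.09200637250882
top 2707 angle 0.22153668494869805 edge low x,maxz -113.56427217251398 132.27418576223414
0.22 [ -2.4   0.6 -11.3] [0.1 1.  0. ] [-0.31  0.37  2.28  2.67  0.27 -1.25] 2.8149704789370844e-12
0.3 [-10.2   0.6 -22.2] [0.1 1.  0. ] [-0.31  0.34  2.26  2.57  0.22 -1.14] 6.661338147750939e-15
0.36 [-15.5   0.6 -30.8] [0.1 1.  0. ] [-0.31  0.32  2.24  2.46  0.19 -1.03] 1.1102230246251565e-15
0.42 [-20.3   0.7 -39.7] [0.1 1.  0. ] [-0.31  0.3   2.23  2.32  0.16 -0.88] 2.0261570199409107e-14
0.48 [-24.6   0.7 -48.8] [0.1 1.  0. ] [-0.3   0.28  2.21  2.12  0.14 -0.69] 9.525713551283843e-13
0.54 [-28.3   0.7 -58.2] [0.1 1.  0. ] [-0.3   0.27  2.19  1.87  0.12 -0.43] 1.2437828544875629e-11
```

View pics/side5.png

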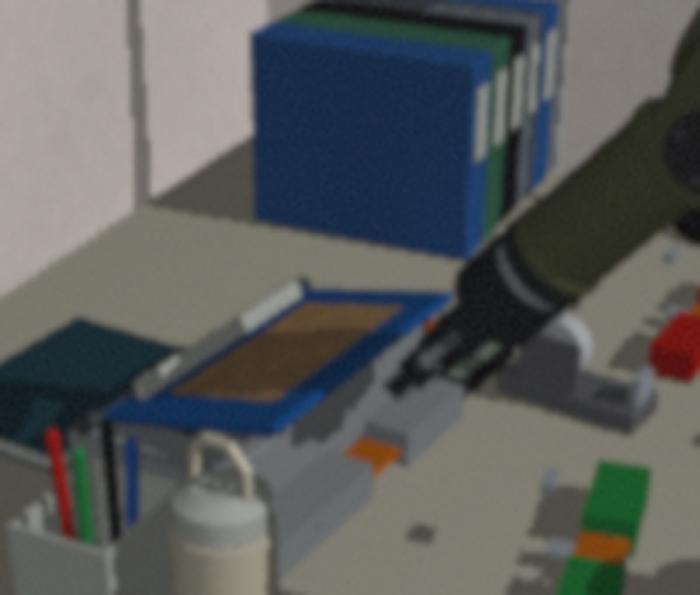

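The panel now stands at 0.22 rad, the catch is back up, and the fingertips are just under the panel's front edge with no contact. Next I lift.

Emit:
{"method": "play_rows", "body": {
  "deltas": "-2.5 0.6 -11 0 1 0 1; -7 0.6 -17 0 1 0 1; -10 0.6 -22 0 1 0 1; -13 0.6 -26.5 0 1 0 1; -15.5 0.6 -31 0 1 0 1; -18 0.6 -35 0 1 0 1; -20.5 0.6 -40 0 1 0 1; -22.5 0.6 -44 0 1 0 1"
}}

```text
clock: 9.0
tool_pos: [0.539, -0.0886, 0.1878]
eef_rot: [0.911, -0.059, -0.408, -0.026]
wrist_force: [-2.2, 0.6, -1.7]
width: -0.0001
```

```bash

python3 - <<'E'
from h import *
show();ang(6)
s=r.observe()
def tipat(th,t,al=20):
    t=np.radians(t);E=np.array([50-168*np.cos(th)-5*np.sin(th),89+168*np.sin(th)-5*np.cos(th)])
    T=E-al*np.array([-np.sin(t),np.cos(t)])-11*np.array([np.cos(t),np.sin(t)]);return (T[0],-27,T[1])
q=s["joint_pos"]
for th in(.45,.5,.55,.6,.65,.7,.75,.8,.85,.9):
    d=delta(tipat(th,42),42,s);q,e=IK(tipat(th,42),42,q);print(th,np.round(d[0],1),np.round(d[1],1),q.round(2),e)
E
```

```text
t 9.0 tip(stand) [-98.7 -27.1 133.3] tilt 41.8 yst [ 0.001 -1.     0.   ] F [-2.22  0.32 -1.66] q [-0.304  0.293  2.216  2.22   0.147 -0.786] w -7.596291071418935e-05
side 608 angle 0.4519974572495829 edge low x,maxz -104.9715610183254 162.40843908844235
top 2522 angle 0.4327386812799376 edge low x,maxz -127.30008641576318 178.90711809835565
0.45 [-1.1 -0.  -0.6] [0.1 0.1 0. ] [-0.3   0.29  2.22  2.23  0.15 -0.79] 1.4988010832439613e-14
0.5 [-4.3 -0.  -8.4] [0.1 0.1 0. ] [-0.3   0.28  2.2   2.04  0.13 -0.61] 1.3211653993039363e-13
0.55 [ -7.1  -0.  -16.3] [0.1 0.1 0. ] [-0.3   0.26  2.18  1.83  0.12 -0.39] 5.79813974610488e-13
0.6 [ -9.6   0.  -24.4] [0.1 0.1 0. ] [-0.3   0.25  2.16  1.58  0.11 -0.14] 3.876066134722578e-13
0.65 [-11.6   0.  -32.5] [0.1 0.1 0. ] [-0.3   0.24  2.15  1.35  0.11  0.1 ] 4.9960036108132044e-15
0.7 [-13.2   0.  -40.7] [0.1 0.1 0. ] [-0.29  0.24  2.13  1.13  0.12  0.32] 6.82000012020012e-10
0.75 [-14.4   0.  -49.1] [0.1 0.1 0. ] [-0.29  0.23  2.11  0.96  0.13  0.5 ] 1.5959455978986625e-14
0.8 [-15.2   0.1 -57.4] [0.1 0.1 0. ] [-0.29  0.23  2.09  0.82  0.15  0.64] 8.18789480661053e-15
0.85 [-15.6   0.1 -65.8] [0.1 0.1 0. ] [-0.29  0.22  2.07  0.71  0.16  0.75] 1.1102230246251565e-15
0.9 [-15.6   0.1 -74.2] [0.1 0.1 0. ] [-0.28  0.22  2.05  0.62  0.18  0.84] 6.938893903907228e-16
```

View pics/side6.png

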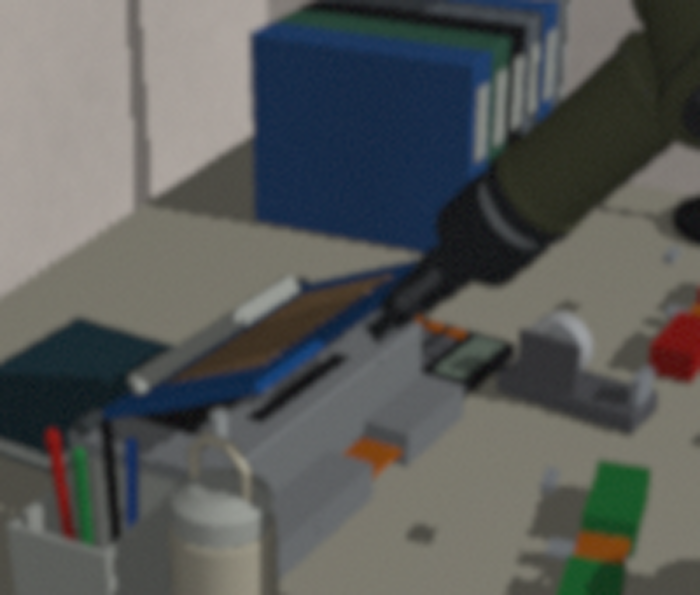

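The panel is tracking the finger at about 0.44 rad, with a force of about 3 N. Continuing along the arc.

Emit:
{"method": "play_rows", "body": {
  "deltas": "-2.5 0 -5 0 0 0 1; -5 0 -10 0 0 0 1; -7 0 -16 0 0 0 1; -8.5 0 -21 0 0 0 1; -10 0 -26 0 0 0 1; -11.5 0 -32 0 0 0 1; -12.5 0 -37 0 0 0 1; -13.5 0 -42 0 0 0 1"
}}

```text
clock: 9.9
tool_pos: [0.5619, -0.0911, 0.2264]
eef_rot: [0.911, -0.058, -0.407, -0.026]
wrist_force: [-0.9, 0.3, -0.0]
width: 0.0001
```

```bash

python3 - <<'E'
from h import *
show();ang(7)
s=r.observe()
def tipat(th,t,al=20):
    t=np.radians(t);E=np.array([50-168*np.cos(th)-5*np.sin(th),89+168*np.sin(th)-5*np.cos(th)])
    T=E-al*np.array([-np.sin(t),np.cos(t)])-11*np.array([np.cos(t),np.sin(t)]);return (T[0],-27,T[1])
for th in(.7,.75,.8,.85,.9):
    d=delta(tipat(th,42),42,s);print(th,np.round(d[0],1),np.round(d[1],1))
E
```

```text
t 9.9 tip(stand) [-75.6 -26.5 172. ] tilt 41.9 yst [ 0.002 -1.    -0.001] F [-0.98  0.17 -0.03] q [-0.294  0.236  2.122  1.076  0.127  0.374] w 0.00013438821010427655
side 288 angle 0.7222200870981502 edge low x,maxz -136.1625633122664 262.1909763018044
top 2029 angle 0.6905852959375365 edge low x,maxz -122.10288516250725 242.29721684025316
0.7 [-0.   0.2  2.5] [0.1 0.  0.1]
0.75 [-1.2  0.2 -5.8] [0.1 0.  0.1]
0.8 [ -2.    0.2 -14.2] [0.1 0.  0.1]
0.85 [ -2.3   0.2 -22.6] [0.1 0.  0.1]
0.9 [ -2.3   0.3 -31. ] [0.1 0.  0.1]
```

View pics/side7.png

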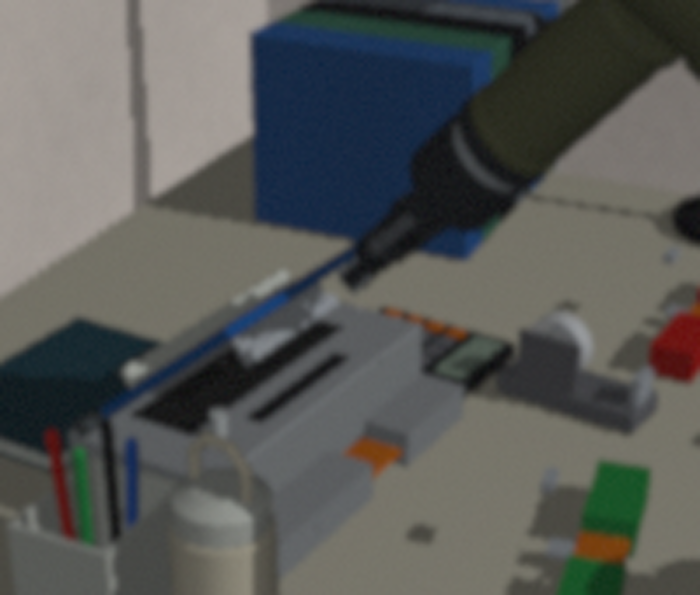

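Emit:
{"method": "play_rows", "body": {
  "deltas": "-0.5 0 -4 0 0 0 1; -1.2 0 -8 0 0 0 1; -1.6 0 -12 0 0 0 1; -2 0 -16 0 0 0 1; -2.3 0 -20 0 0 0 1; -2.3 0 -24 0 0 0 1; -2.3 0 -24 0 0 0 1"
}}

```text
clock: 10.7
tool_pos: [0.5784, -0.0933, 0.2444]
eef_rot: [0.911, -0.058, -0.407, -0.026]
wrist_force: [-0.3, -0.0, -0.3]
width: -0.0002
```

```bash

python3 - <<'E'
from h import *
show();ang(8)
E
```

```text
t 10.7 tip(stand) [-58.9 -26.6 190. ] tilt 41.9 yst [ 0.002 -1.    -0.   ] F [-0.3  -0.08 -0.26] q [-0.287  0.222  2.067  0.699  0.166  0.759] w -0.0001519963509609058
side 1398 angle 0.8994012350775749 edge low x,maxz -134.61671910020564 304.41763532298035
top 899 angle 0.7516601127919782 edge low x,maxz -133.5598558233988 321.27880370271555
```

View pics/side8.png

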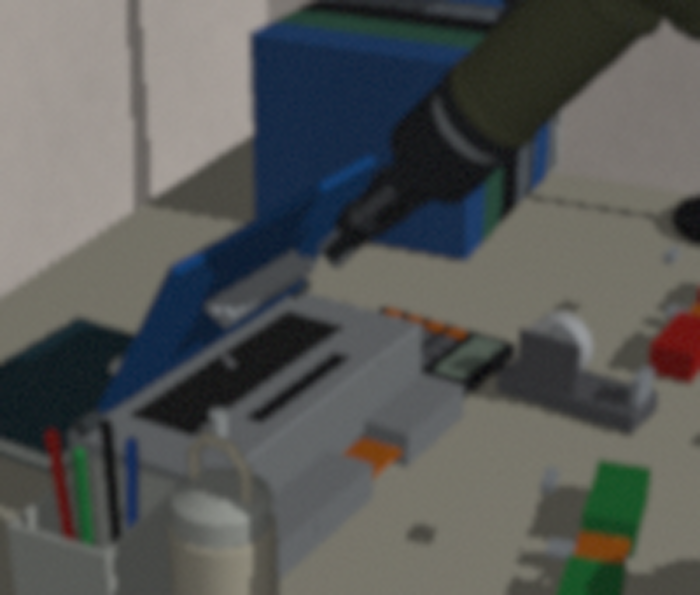

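View pics/top8.png

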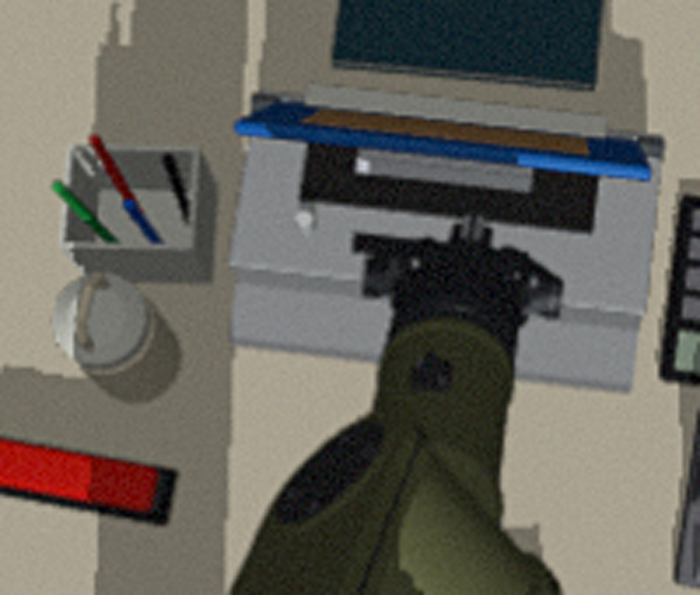

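Emit:
{"method": "play_rows", "body": {
  "deltas": "-10 0 0 0 0 0 1; -20 0 2 0 0 0 1; -30 0 5 0 -1 0 1; -40 0 8 0 -2 0 1; -50 0 12 0 -3 0 1; -60 0 16 0 -4 0 1; -60 0 16 0 -4 0 1"
}}

```text
clock: 11.5
tool_pos: [0.5255, -0.0864, 0.2785]
eef_rot: [0.897, -0.057, -0.438, -0.028]
wrist_force: [0.4, 0.1, 0.2]
width: -0.0
```

```bash

python3 - <<'E'
from h import *
show()
for n in("side","top"):
    p=cams.read_camera(n);cv2.imwrite(f"pics/{n}9.png",p["image"])
    X=cloud(p);h=cv2.cvtColor(p["image"],cv2.COLOR_BGR2HSV)
    m=(h[...,0]>95)&(h[...,0]<130)&(h[...,1]>90)&(p["range_z"]>0)
    q=(X[m]-np.array([O[0],O[1],0]));s=np.c_[q@EX,q@EY,q[:,2]]*1000;k=(abs(s[:,1])<135)&(s[:,0]>-60)&(s[:,0]<60)&(s[:,2]>95)&(s[:,2]<260)
    s=s[k]
    c=s[:,[0,2]]-s[:,[0,2]].mean(0);v=np.linalg.svd(c,full_matrices=False)[2][0];print(n,len(s),"angle",np.arctan2(abs(v[1]),abs(v[0])),np.percentile(s,[2,98],axis=0).round())
    o=dict(np.load(n+"1.npz"))
    for q in("flask","pen_pot","calculator","tape_dispenser","stapler"):
        print(q,[np.round(i["centre"]) for i in cams.place_of(p,q)][:2])
    cv2.imwrite(f"pics/diff_{n}.png",cv2.absdiff(p["image"],o["image"])*2)
E
```

```text
t 11.5 tip(stand) [-116.2  -26.5  220.9] tilt 37.9 yst [ 0.002 -1.    -0.   ] F [0.41 0.17 0.24] q [-0.303  0.094  2.064  0.324  0.346  1.126] w -6.275945829859872e-06
side 1634 angle 1.1587381454660755 [[ -23. -123.   99.]
 [  39.  134.  241.]]
flask [array([202., 254.])]
pen_pot [array([171., 247.])]
calculator [array([259., 174.])]
tape_dispenser [array([304., 186.])]
stapler []
top 640 angle 1.0941415768941676 [[ -22. -129.  146.]
 [  31.  126.  245.]]
flask [array([180., 172.])]
pen_pot [array([184., 138.])]
calculator [array([349., 153.])]
tape_dispenser [array([346., 212.])]
stapler [array([162., 210.])]
```

View pics/side9.png

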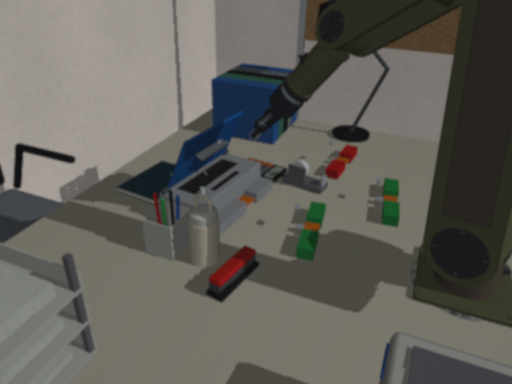

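View pics/diff_top.png

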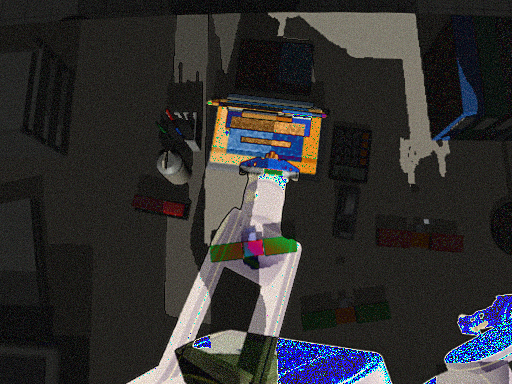

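The panel stands at 1.16 rad (side) and 1.09 rad (top), so it is at its stop. The bystanders show no displacement and the arm is clear. Handing in.

```bash
python3 -c "
from h import *
show();print(r.hand_in())"
```

```text
t 12.1 tip(stand) [-115.3  -26.9  220.3] tilt 37.9 yst [ 0.002 -1.    -0.   ] F [-0.23 -0.19 -0.35] q [-0.303  0.096  2.063  0.322  0.345  1.128] w -0.00021835059545377968
the job is handed in; nothing more can be done
None
```

The copy stand is fully open and holding by itself, and I handed the job in at about 12 s.

- **Finding the notch:** I did not need to feel along the edge, because both cameras could see the orange catch under the panel, about 27 mm to the stand's -y side. The look-alikes on green and red blocks were left alone.
- **Pressing the catch:** I pressed it with the shut fingertips (about 5–6 N) until the panel popped up. It measured 0.22 rad in both cameras.
- **Lifting the panel:** I lifted it by its front edge with about 3 N until it snapped open, then backed the arm away.

**Last checks:**
- **Panel angle:** it read 1.16 rad from the side camera and 1.09 rad from the top camera. The two differ slightly, but both fit the 1.15 rad stop.
- **Robot:** the wrist force was under 0.5 N, so the robot was touching nothing.
- **Bystanders:** the before/after top picture shows no displacement. The positions the networks found agree within 3 pixels, which is their noise. The stapler was not detected in the last side view, but it shows in that picture in its old place and was found in the top view.

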